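# Pacifiers out of the lidded box onto the tray

### The arm

A 6-joint arm with a two-finger parallel gripper is mounted at the origin on the work surface. World frame = base frame: x ahead of the robot, y to its left, z up, the work surface at z = 0. Lengths are in m, angles in rad, forces in N, time in s.
With the tool pointing down it reaches from about 0.35 to 0.775 m from the base axis. Payload 5.5 kg.
Tool frame: the origin (TCP) lies between the finger pads; the fingertips stand 19 mm ahead of it and the grasp point (between the pads) is the TCP; z points along the fingers, x is the direction in which the jaws open and shut, and the axes are right-handed (so a half turn about z gives the same grasp; the last joint's range is limited). The gripper opens to 85 mm and grips with 20 to 120 N. Pads are 22 mm wide; open, the fingers measure 114 mm over their backs; the gripper's body (76 mm by 85 mm) begins 54 mm behind the grasp point. The pads swing forward as they close: fully open they stand 13 mm farther back than shut.
Start: joints at [1.137, 0.313, 0.046, 1.304, 0, 1.431], TCP at [0.167, 0.55, 0.25] pointing down, gripper open.
Joint ranges: [-2.76, 2.76], [-0.86, 1.69], [-1.03, 1.26], [-2.2, 2.34], [-1.47, 1.5], [-3.14, 3.14]. Speed limits (rad/s): [2.57, 2.57, 3.14, 3.14, 3.14, 3.14].

### API

Orientations are given as a unit quaternion [w, x, y, z].
In Python, from workcell import env gives the robot as it stands. The module is installed in compiled form; this text tells all that it offers.
- The arm moves only by the tool carry_out, never from a script. Its argument "steps" is a list of rows, each a list of 7 numbers: the gripper command: -1 is shut, 1 is fully open, values between are in proportion, then the shift along the tool's x, y, z in m, then the turn, a rotation vector about the tool's x, y, z in rad. A call has 1 to 20 rows; each row shifts and turns the commanded pose from where the row before left it, along the tool's axes as they then stand; what a row does not reach is not made up. A row lasts 1/8 s, in which the tool goes at most 62.5 mm and 10.7 degrees, less where a joint would pass 70% of its speed; a pose out of reach is approached as far as the arm can. A call with a gripper value outside its range is refused whole. The fingers move at their own pace and stop on an object; "grip_force" is the grip in N (left out, the last holds). Time passes only in rows, so rows that do not move let the fingers close. It gives the time, the measured TCP pose, the force and the opening at its end, in the units of the state.
- env.get_state(): the state, without advancing time (a new reading comes with each control period).
- env.read_camera(name): name is "scene" or "side" or "wrist"; returns a dict with "color" (480x640x3 uint8, red, green, blue), "K" (3x3 intrinsics, pixels), "dist" ([k1, k2, p1, p2, k3] as OpenCV has them; the pictures are not rectified), "R" (3x3) and "t" (3): a world point X has camera coordinates R X + t. Camera axes: x right, y down, z forward; pixel columns grow to the right and rows downward; lengths in m; the calibration is good to about 2 mm. A picture is of the moment at which its call begins. There is no depth.
- env.hand_in(): hands the job in, once; it reports no verdict.
The state is a dict: "clock": time; "joint_pos": joint angles; "qvel": joint speeds; "tau": joint torques, N m; "tcp_pos": TCP position; "orientation": TCP orientation; "wrist_force": force on the tool from outside, world axes, zero at the start; "ft_torque": the same for the moment, N m; "finger_gap": finger opening in m.
Only numpy, scipy, OpenCV 4.12 (cv2) and the standard library are available. Lean on these libraries where they do the work, as an engineer would, in place of code of your own. Each camera call takes 0.05 s, during which the arm holds its last target. There are 200 camera calls.

### The job

Swing the lid of the mint-green pacifier box right back until it stays open by itself, then take out the blue and the green pacifier, holding them by the shield and never by the teat, and set each down gently (not dropped) on the steel tray, standing upright with its teat up. Leave the yellow teething ring in the box, and when both pacifiers are out, close the lid again. Do not disturb the ceramic bunny or the pacifier clip.

Things in the scene. Friction and masses are not known exactly. Their poses are not given: they have to be found in the camera images.
- box: open-topped mint-green plastic box, fixed to the dresser top, 170 mm along its x, 220 mm along its y, 62 mm tall, walls and floor 5 mm thick. Origin at the centre of its underside, z up; its front (lid handle) is on its -x side, the hinge on its +x rim. The two pacifiers and the teething ring stand in a row along its y, about 65 mm apart, in any order.
- lid (a joint): angle of the box's white lid in rad: 0 shut (level), grows as its front edge swings up and back; stop at 1.9. The lid is 170 x 220 x 6 mm, about 0.18 kg, freely hinged; its balance point is near 1.5: below that it falls shut, beyond it falls back onto the stop and stays open.
- lid_hinge (a point): point on the hinge axis at its middle, on the box's +x rim, 62 mm above the box's underside; the hinge axis runs along the box's y.
- lid_handle (a point): centre of the lid's orange handle, an upright round disc of 13 mm radius, 14 mm thick along the box's y (its two flat faces look along +y and -y), on a stalk 12 x 14 mm; its centre is 22 mm above the lid's upper face and 15 mm from the front edge of the lid; with the lid shut it lies 155 mm from the hinge axis towards -x of the box and 29 mm higher. Pinched across its flat faces from above, it can turn between the fingers while the lid swings.
- blue: blue plastic pacifier, 30 g, standing on its round handle button with the teat pointing up; 48 mm tall. From below: button 28 mm diameter and 14 mm high; shield 6 mm thick (14 to 20 mm above the origin), 42 mm long along the pacifier's x with flat ends 26 mm wide, and 34 mm across along its y; on top the cream teat. Origin at the centre of the button's underside, z up. Easily held from above across the two flat ends of the shield (42 mm), the fingers either side of the teat.
- green: green plastic pacifier, 30 g, standing on its round handle button with the teat pointing up; 48 mm tall. From below: button 28 mm diameter and 14 mm high; shield 6 mm thick (14 to 20 mm above the origin), 42 mm long along the pacifier's x with flat ends 26 mm wide, and 34 mm across along its y; on top the cream teat. Origin at the centre of the button's underside, z up. Easily held from above across the two flat ends of the shield (42 mm), the fingers either side of the teat.
- blue_teat: cream teat of the blue pacifier, 28 mm tall and 16 mm in diameter; origin at its foot on the shield, 20 mm above the pacifier's underside.
- green_teat: cream teat of the green pacifier, 28 mm tall and 16 mm in diameter; origin at its foot on the shield, 20 mm above the pacifier's underside.
- teether: yellow teething ring lying flat in the box, 50 mm outside and 28 mm inside diameter, 11 mm thick; origin at the centre of its underside. It stays in the box.
- tray: low open steel tray, loose, 0.6 kg, 150 mm along its x, 210 mm along its y, 14 mm tall, walls and floor 3 mm thick; empty at the start. Origin at the centre of its underside, z up.
- bunny: white ceramic bunny figurine, 64 mm wide and 122 mm tall, loose; origin under its centre. Bystander.
- clip: pink plastic pacifier clip lying flat, about 64 x 20 x 16 mm, loose; origin at its underside. Bystander.

How it is judged:
By the outcome, as a careful person would: the job done as asked, in the order asked, and still so for the second after the job is handed in, with the robot touching nothing.
It also fails if it takes over 72 s, if anything falls off the work surface, if the arm or the gripper's body presses on something with over 40 N, if the wrist force passes 120 N, or if a joint passes its speed limit or range.

## Working session

There is one attempt and no reset: what is moved stays moved. The work goes in short steps, Python scripts to look and compute and a tool call to move; the robot and the scene stay as the last step left them, time stands still between calls to the robot, and variables do not carry over. Pictures are saved under pics/ and viewed, about 8 in all and at most 12, crops included, and the job is handed in when it is done.

Besides the shell and the picture viewer there is one more tool, called after "Request:" as name(argument=value, ...) on one line, values as JSON. carry_out: Moves the arm, as the interface text tells. Its arguments: {"type":"object","properties":{"steps":{"type":"array","items":{"type":"array","items":{"type":"number"}}},"grip_force":{"type":"number"}},"required":["steps"]}

```bash
mkdir -p pics; python3 - <<'E'
from workcell import env
import cv2,numpy as np
s=env.get_state();print(s)
for n in("scene","side"):
    c=env.read_camera(n);cv2.imwrite(f"pics/{n}0.png",c["color"][:,:,::-1]);print(n,c["K"].tolist(),c["dist"],c["R"].tolist(),c["t"])
E
```

```text
{'clock': 0.0, 'joint_pos': array([1.13737468e+00, 3.13990586e-01, 4.49620884e-02, 1.30361136e+00,
       1.80052640e-05, 1.43121945e+00]), 'qvel': array([ 0.00085843,  0.00139485, -0.0011747 ,  0.00075692,  0.00014074,
        0.00159927]), 'tau': array([-7.99218287e-04, -4.80628288e+01,  2.98530865e+01,  1.92763796e-02,
       -1.69406721e-04,  1.94190733e-06]), 'tcp_pos': array([0.16632401, 0.54990851, 0.24940753]), 'orientation': array([ 4.33121653e-04,  8.03004747e-01,  5.95971918e-01, -8.13718832e-04]), 'wrist_force': array([-0.39173394,  0.25608169,  0.35244668]), 'ft_torque': array([-0.02358118,  0.05693428,  0.0194641 ]), 'finger_gap': 0.08509954477330346}
scene [[453.3103628755269, 0.0, 315.5964473019105], [0.0, 453.3103628755269, 236.00212166264663], [0.0, 0.0, 1.0]] [-0.06326602  0.          0.          0.          0.        ] [[0.06409667974089718, 0.9976802926068231, 0.022927044950370786], [0.5733731618421972, -0.01801364494226866, -0.819096286083007], [-0.8167832227251453, 0.06564710458091305, -0.5731977187104536]] [-0.04804508 -0.26677756  1.22877106]
side [[502.78919411261666, 0.0, 321.97640256609935], [0.0, 502.78919411261666, 239.59677407967604], [0.0, 0.0, 1.0]] [-0.10894295  0.          0.          0.          0.        ] [[-0.9110205873659992, -0.41231407542116616, -0.006212294656478007], [-0.27786819454205897, 0.6249501770552608, -0.7295385820232779], [0.3046814005764818, -0.6628984684008458, -0.6839114450969265]] [0.53224567 0.23304784 0.68298608]
```

View pics/scene0.png

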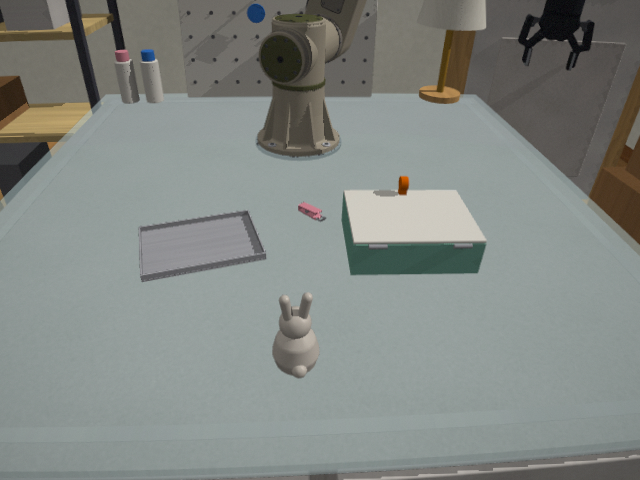

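View pics/side0.png

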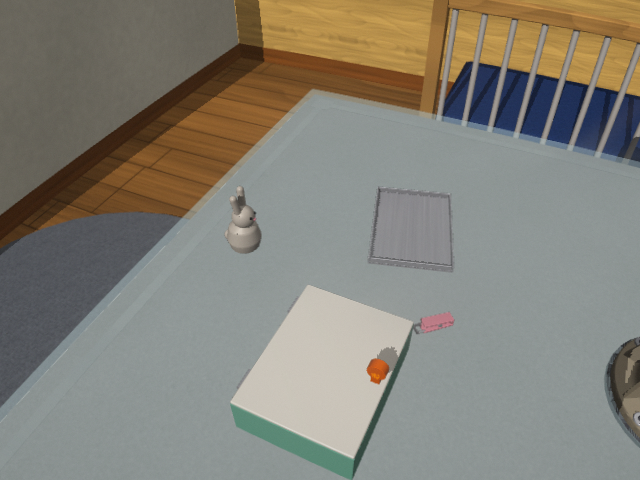

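Scene view: handle at (404,182), lid corners (346,193), (464,192), (478,241), (347,241). Tray is at about (200,243), clip (312,212), bunny base (297,365). Side view: handle at (377,370), lid corners (310,287), (413,322), (355,468), (234,405).

```bash
cat > h.py <<'E'
import numpy as np,cv2
from scipy.spatial.transform import Rotation as Rot
from workcell import env
def ray(c,p):
    u=cv2.undistortPoints(np.array([[p]],float),c["K"],np.array(c["dist"]))[0,0]
    R=np.array(c["R"]);return -R.T@np.array(c["t"]),R.T@np.array([u[0],u[1],1])
def onz(c,p,z):
    o,d=ray(c,p);return o+d*(z-o[2])/d[2]
def proj(c,X):
    return cv2.projectPoints(np.array(X,float).reshape(-1,3),cv2.Rodrigues(np.array(c["R"]))[0],np.array(c["t"]),c["K"],np.array(c["dist"]))[0][:,0]
def shot(n,name):
    c=env.read_camera(n);cv2.imwrite(f"pics/{name}.png",c["color"][:,:,::-1]);return c
def tool(dworld):  # world shift -> tool shift
    q=env.get_state()["orientation"];return Rot.from_quat(np.r_[q[1:],q[0]]).inv().apply(dworld)
E
python3 - <<'E'
from h import *
np.set_printoptions(precision=4,suppress=True)
a=env.read_camera("scene");b=env.read_camera("side")
for c,L in((a,[(346,193),(464,192),(478,241),(347,241)]),(b,[(413,322),(355,468),(234,405),(310,287)])):
    print("lid",[onz(c,p,.068)[:2].round(4).tolist() for p in L])
print("handle",onz(a,(404,182),.091),onz(b,(377,370),.091))
for c,L in((a,[(138,232),(248,213),(264,257),(141,276)]),(b,[(378,187),(452,192),(452,269),(370,264)])):
    P=np.array([onz(c,p,.01) for p in L]);print("tray",P[:,:2].tolist(),P.mean(0))
print("clip",onz(a,(312,212),.008),onz(b,(436,323),.008))
print("bunny",onz(a,(297,350),.03),onz(b,(244,238),.03))
q=env.get_state()["orientation"];print(Rot.from_quat(np.r_[q[1:],q[0]]).as_matrix())
w=shot("wrist","w0");print(w["R"],w["t"],w["K"])
E
```

```text
lid [[0.4244, 0.0764], [0.4248, 0.3046], [0.5852, 0.2732], [0.5782, 0.0596]]
lid [[0.4075, 0.0753], [0.4053, 0.3031], [0.5724, 0.2913], [0.5699, 0.0747]]
handle [0.4257 0.1836 0.091 ] [0.424  0.1846 0.091 ]
tray [[0.4569111117485628, -0.31040852957885817], [0.3970594718716086, -0.11103058139437125], [0.5400229258576656, -0.07549714931259367], [0.584136990393451, -0.2734994705203248]] [ 0.4945 -0.1926  0.01  ]
tray [[0.5821250656776222, -0.27638761417184876], [0.43737893871147454, -0.32313053189394203], [0.38556411758225706, -0.1081916028842207], [0.5202276519725277, -0.06183613434595803]] [ 0.4813 -0.1924  0.01  ]
clip [0.3937 0.0155 0.008 ] [0.3805 0.0154 0.008 ]
bunny [ 0.765  -0.0258  0.03  ] [ 0.7427 -0.0123  0.03  ]
[[ 0.2896  0.9571 -0.0005]
 [ 0.9571 -0.2896 -0.0009]
 [-0.001  -0.0002 -1.    ]]
[[ 0.2893  0.9573 -0.0006]
 [ 0.9094 -0.2746  0.3123]
 [ 0.2988 -0.0909 -0.95  ]] [-0.5755 -0.0404  0.3799] [[411.2414   0.     322.7039]
 [  0.     411.2414 241.4875]
 [  0.       0.       1.    ]]
```

```bash
python3 - <<'E'
from h import *
np.set_printoptions(precision=4,suppress=True)
for n,seed in(("scene",(400,215)),("side",(320,350))):
    c=env.read_camera(n);im=c["color"].copy()
    m=np.zeros((482,642),np.uint8);cv2.floodFill(im,m,seed,0,(3,)*3,(3,)*3,4|cv2.FLOODFILL_MASK_ONLY|(255<<8))
    ct=max(cv2.findContours(m[1:-1,1:-1],cv2.RETR_EXTERNAL,cv2.CHAIN_APPROX_NONE)[0],key=len)[:,0]
    P=np.array([onz(c,p,.068)[:2] for p in cv2.convexHull(ct)[:,0].astype(float)])
    r=cv2.minAreaRect((P*1000).astype(np.float32));print(n,len(ct),r,cv2.boxPoints(r).tolist())
E
```

```text
scene 344 ((497.2447204589844, 180.74526977539062), (216.07720947265625, 164.3579864501953), 89.09176635742188) [[413.363525390625, 74.0228500366211], [577.7008666992188, 71.4176254272461], [581.1259155273438, 287.4676818847656], [416.78857421875, 290.0729064941406]]
side 539 ((494.0096435546875, 181.1961669921875), (216.3246612548828, 166.57308959960938), 88.84393310546875) [[408.55780029296875, 74.7362289428711], [575.0969848632812, 71.37548065185547], [579.4614868164062, 287.6560974121094], [412.92230224609375, 291.016845703125]]
```

Request:
carry_out(steps=[[1, 0, 0, 0, 0, 0, -0.138], [1, 0, 0, 0, 0, 0, -0.138], [1, -0.0363, 0.0266, 0.005, 0, 0, 0], [1, -0.0363, 0.0266, 0.005, 0, 0, 0], [1, -0.0363, 0.0266, 0.005, 0, 0, 0], [1, -0.0363, 0.0266, 0.005, 0, 0, 0], [1, -0.0363, 0.0266, 0.005, 0, 0, 0], [1, -0.0363, 0.0266, 0.005, 0, 0, 0], [1, -0.0363, 0.0266, 0.005, 0, 0, 0], [1, -0.0363, 0.0266, 0.005, 0, 0, 0], [1, -0.0363, 0.0266, 0.005, 0, 0, 0], [1, -0.0363, 0.0266, 0.004, 0, 0, 0], [1, 0, 0, 0, 0, 0, 0], [1, 0, 0, 0, 0, 0, 0]], grip_force=30)

```text
clock: 2.1
tcp_pos: [0.4258, 0.1828, 0.2013]
orientation: [-0.0, 0.714, 0.701, -0.0]
wrist_force: [-0.3, 0.9, 0.5]
finger_gap: 0.0858
```

```bash
python3 - <<'E'
from h import *
np.set_printoptions(precision=4,suppress=True)
c=shot("wrist","w1");s=env.get_state()
q=s["orientation"];print(s["tcp_pos"],Rot.from_quat(np.r_[q[1:],q[0]]).as_matrix())
m=cv2.inRange(cv2.cvtColor(c["color"],cv2.COLOR_RGB2HSV),(3,180,120),(18,255,255))
M=cv2.moments(m);p=(M["m10"]/M["m00"],M["m01"]/M["m00"]);print(p,M["m00"]/255,onz(c,p,.091),proj(c,[.4255,.182,.091]))
E
```

```text
[0.4255 0.1832 0.2014] [[ 0.0173  0.9999 -0.0003]
 [ 0.9999 -0.0173  0.0004]
 [ 0.0004 -0.0003 -1.    ]]
(319.79464285714283, 244.83035714285714) 112.0 [0.4244 0.1821 0.091 ] [[319.6483 246.4935]]
```

View pics/w1.png

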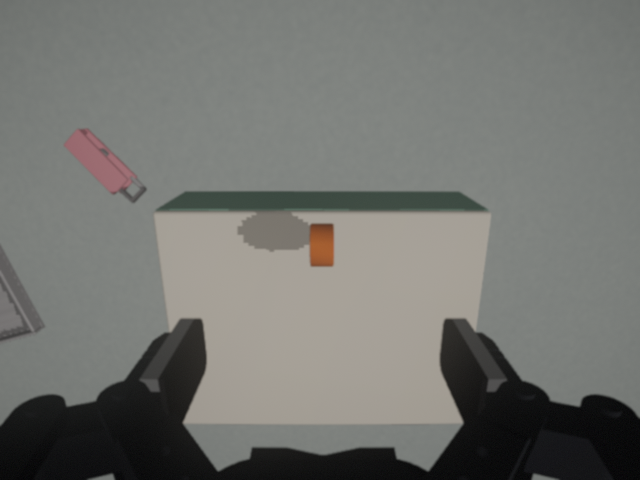

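The wrist view shows the orange handle at (320,245), within 2 px of the prediction. The box is square to the gripper, so I'll descend and pinch.

Request:
carry_out(steps=[[1, -0.001, -0.0005, 0.03, 0, 0, 0], [0.2, 0, 0, 0.03, 0, 0, 0], [0, 0, 0, 0.025, 0, 0, 0], [0, 0, 0, 0.02, 0, 0, 0], [-0.2, 0, 0, 0, 0, 0, 0], [-1, 0, 0, 0, 0, 0, 0], [-1, 0, 0, 0, 0, 0, 0], [-1, 0, 0, 0, 0, 0, 0], [-1, 0, 0, 0, 0, 0, 0], [-1, 0, 0, 0, 0, 0, 0]], grip_force=30)

```text
clock: 3.4
tcp_pos: [0.4258, 0.1821, 0.0973]
orientation: [-0.0, 0.713, 0.701, 0.001]
wrist_force: [-2.4, 1.1, 6.3]
finger_gap: 0.0135
```

```bash
python3 - <<'E'
import numpy as np
f=lambda a:np.array([-.155*np.cos(a)+.029*np.sin(a),.155*np.sin(a)+.029*np.cos(a)])
for A in (np.linspace(0,1.75,19),np.linspace(1.9,0,20)):
    P=np.array([f(a) for a in A]);print(P[0].round(4),P[-1].round(4));print(np.diff(P,axis=0).round(4).tolist())
E
```

```text
[-0.155  0.029] [0.0562 0.1473]
[[0.0035, 0.0149], [0.005, 0.0145], [0.0064, 0.0139], [0.0077, 0.0133], [0.0089, 0.0125], [0.0101, 0.0115], [0.0112, 0.0105], [0.0121, 0.0094], [0.013, 0.0081], [0.0137, 0.0068], [0.0143, 0.0055], [0.0148, 0.0041], [0.0151, 0.0026], [0.0153, 0.0011], [0.0153, -0.0004], [0.0152, -0.0019], [0.015, -0.0033], [0.0146, -0.0048]]
[0.0776 0.1373] [-0.155  0.029]
[[-0.0141, 0.0071], [-0.0147, 0.0056], [-0.0152, 0.0041], [-0.0156, 0.0026], [-0.0157, 0.001], [-0.0158, -0.0006], [-0.0156, -0.0021], [-0.0153, -0.0037], [-0.0149, -0.0052], [-0.0143, -0.0067], [-0.0136, -0.008], [-0.0127, -0.0094], [-0.0117, -0.0106], [-0.0106, -0.0117], [-0.0093, -0.0127], [-0.008, -0.0136], [-0.0066, -0.0143], [-0.0052, -0.0149], [-0.0037, -0.0153]]
```

Request:
carry_out(steps=[[-1, 0, 0.0035, -0.0149, 0, 0, 0], [-1, 0, 0.005, -0.0145, 0, 0, 0], [-1, 0, 0.0064, -0.0139, 0, 0, 0], [-1, 0, 0.0077, -0.0133, 0, 0, 0], [-1, 0, 0.0089, -0.0125, 0, 0, 0], [-1, 0, 0.0101, -0.0115, 0, 0, 0], [-1, 0, 0.0112, -0.0105, 0, 0, 0], [-1, 0, 0.0121, -0.0094, 0, 0, 0], [-1, 0, 0.013, -0.0081, 0, 0, 0], [-1, 0, 0.0137, -0.0068, 0, 0, 0], [-1, 0, 0, 0, 0, 0, 0]])

```text
clock: 4.78
tcp_pos: [0.5176, 0.1803, 0.2117]
orientation: [-0.0, 0.713, 0.701, 0.0]
wrist_force: [0.1, 2.4, -1.7]
finger_gap: 0.0131
```

Request:
carry_out(steps=[[-1, 0, 0.0143, -0.0055, 0, 0, 0], [-1, 0, 0.0148, -0.0041, 0, 0, 0], [-1, 0, 0.0151, -0.0026, 0, 0, 0], [-1, 0, 0.0153, -0.0011, 0, 0, 0], [-1, 0, 0.0153, 0.0004, 0, 0, 0], [-1, 0, 0.0152, 0.0019, 0, 0, 0], [-1, 0, 0.015, 0.0033, 0, 0, 0], [-1, 0, 0.0146, 0.0048, 0, 0, 0], [-1, 0, 0, 0, 0, 0, 0], [-1, 0, 0, 0, 0, 0, 0]])

```text
clock: 6.02
tcp_pos: [0.6369, 0.1781, 0.215]
orientation: [0.0, 0.713, 0.701, 0.001]
wrist_force: [0.1, 1.0, 2.1]
finger_gap: 0.0133
```

```bash
python3 - <<'E'
from h import *
a=shot("scene","s2")["color"];b=shot("side","d2")["color"]
cv2.imwrite("pics/c2.png",np.hstack([a[60:400,260:640],b[100:440,150:530]])[:,:,::-1])
E
```

```text
(no output)
```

View pics/c2.png

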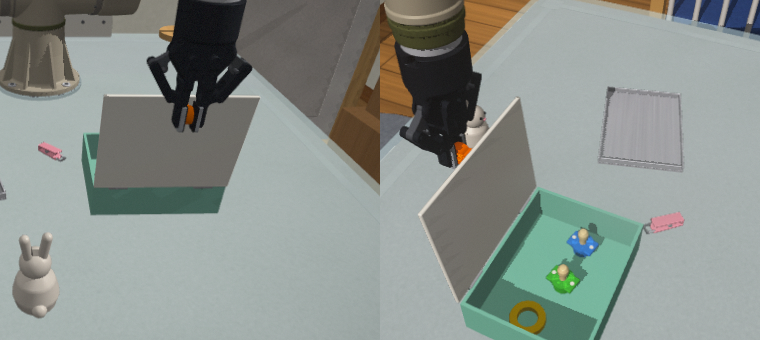

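Request:
carry_out(steps=[[-1, 0, 0.0095, 0.004, 0, 0, 0], [-1, 0, 0.009, 0.0045, 0, 0, 0], [-1, 0, 0, 0, 0, 0, 0], [0.2, 0, 0, 0, 0, 0, 0], [1, 0, 0.004, 0, 0, 0, 0], [1, 0, 0.004, 0, 0, 0, 0], [1, 0, 0.006, 0, 0, 0, 0], [1, 0, 0.006, 0, 0, 0, 0], [1, 0, 0, -0.03, 0, 0, 0], [1, 0, 0, -0.04, 0, 0, 0], [1, 0, 0, -0.04, 0, 0, 0], [1, 0, -0.04, 0, 0, 0, 0], [1, 0, -0.05, 0, 0, 0, 0], [1, 0, -0.05, 0, 0, 0, 0], [1, 0, -0.05, 0, 0, 0, 0], [1, 0, -0.02, 0, 0, 0, 0], [1, 0, 0, 0, 0, 0, 0], [1, 0, 0, 0, 0, 0, 0]])

```text
clock: 8.38
tcp_pos: [0.4663, 0.1811, 0.3163]
orientation: [0.0, 0.713, 0.701, 0.001]
wrist_force: [0.5, -0.1, -1.3]
finger_gap: 0.0854
```

```bash
python3 - <<'E'
from h import *
c=shot("wrist","w3");d=shot("side","d3")
s=cv2.resize(d["color"],(400,300));w=cv2.resize(c["color"],(400,300))
print(env.get_state()["tcp_pos"])
big=cv2.resize(d["color"][200:480,180:460],(600,600),interpolation=cv2.INTER_CUBIC)
cv2.imwrite("pics/d3c.png",big[:,:,::-1])
E
```

```text
[0.46638619 0.18097257 0.3158508 ]
```

View pics/w3.png

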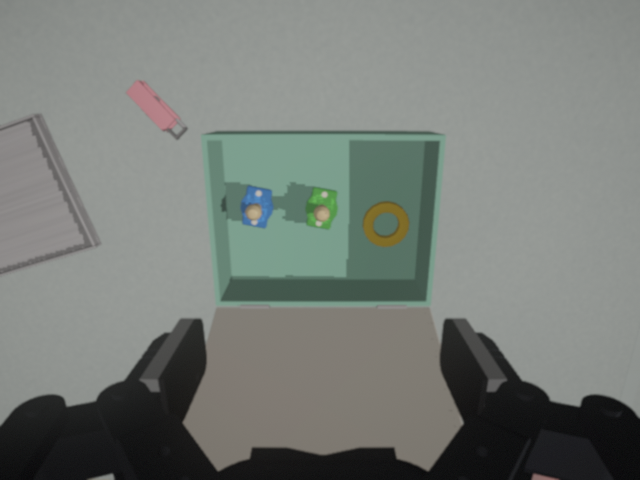

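View pics/d3c.png

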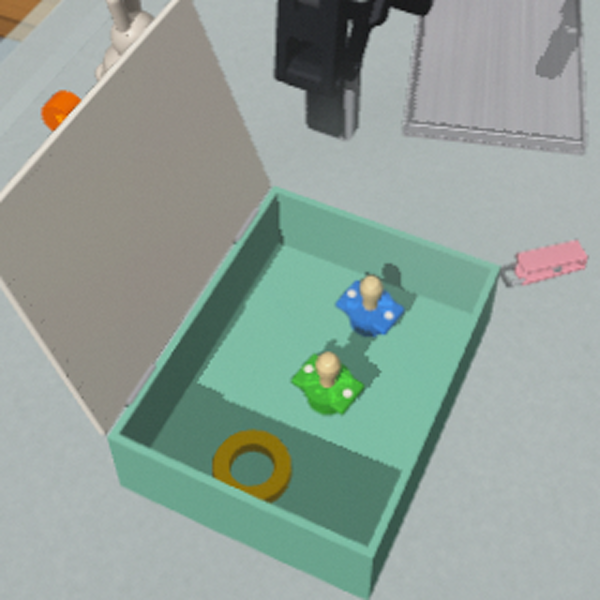

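Wrist view: the lid stays open. Blue is at (258,207), green at (322,208), teether at (387,224). The white dots mark the long axis: blue (263,190) to (253,222), green (326,194) to (319,225).

```bash
python3 - <<'E'
from h import *
np.set_printoptions(precision=4,suppress=True)
for n,roi in(("wrist",(230,160,130,100)),("side",(320,310,80,100))):
    c=env.read_camera(n);H=cv2.cvtColor(c["color"],cv2.COLOR_RGB2HSV)
    for k,lo,hi in(("blue",(100,120,60),(130,255,255)),("green",(45,170,60),(70,255,255))):
        m=cv2.inRange(H,lo,hi);x,y,w,h=roi;z=np.zeros_like(m);z[y:y+h,x:x+w]=m[y:y+h,x:x+w]
        z=cv2.morphologyEx(z,cv2.MORPH_CLOSE,np.ones((5,5)))
        hull=cv2.convexHull(cv2.findNonZero(z))[:,0].astype(float)
        P=np.array([onz(c,p,.025)[:2] for p in hull])*1000
        print(n,k,cv2.countNonZero(z),cv2.minAreaRect(P.astype(np.float32)))
        d=c["color"].astype(int);dots=((d.min(2)>150)&(d.max(2)-d.min(2)<35)).astype(np.uint8);dots[z==0]=0
        N,_,st,ce=cv2.connectedComponentsWithStats(dots)
        print("  dots",[(st[i,4],ce[i].round(1).tolist(),(onz(c,ce[i],.025)[:2]*1000).round(1).tolist()) for i in range(1,N)])
E
```

```text
wrist blue 648 ((484.0047607421875, 113.4390869140625), (31.69392967224121, 40.27674865722656), 77.35819244384766)
  dots []Traceback (most recent call last):
  File "<stdin>", line 8, in <module>
cv2.error: OpenCV(4.12.0) /io/opencv/modules/imgproc/src/convhull.cpp:143: error: (-215:Assertion failed) total >= 0 && (depth == CV_32F || depth == CV_32S) in function 'convexHull'
```

```bash
cat > seg.py <<'E'
from h import *
np.set_printoptions(precision=4,suppress=True)
def seg(c,k,roi,zz=.025):
    H=cv2.cvtColor(c["color"],cv2.COLOR_RGB2HSV)
    lo,hi=dict(blue=((100,120,60),(130,255,255)),green=((40,150,50),(68,255,255)))[k]
    m=cv2.inRange(H,lo,hi);x,y,w,h=roi;z=np.zeros_like(m);z[y:y+h,x:x+w]=m[y:y+h,x:x+w]
    hull=cv2.convexHull(cv2.findNonZero(z))[:,0].astype(float)
    P=np.array([onz(c,p,zz)[:2] for p in hull])*1000
    f=cv2.fillConvexPoly(np.zeros_like(z),hull.astype(int),255)
    d=c["color"].astype(int)
    dots=((d.min(2)>130)&(d[:,:,0]-d[:,:,2]<30)&(f>0)).astype(np.uint8)
    N,_,st,ce=cv2.connectedComponentsWithStats(dots)
    return cv2.countNonZero(z),cv2.minAreaRect(P.astype(np.float32)),[(int(st[i,4]),(onz(c,ce[i],zz)[:2]*1000).round(1).tolist()) for i in range(1,N)]
E
python3 - <<'E'
from seg import *
for n,roi in(("wrist",(230,160,130,100)),("side",(320,310,80,100))):
    c=env.read_camera(n)
    if n=="wrist": print(c["color"][195,318],c["color"][190:194,262:265].tolist())
    for k in("blue","green"):
        try: print(n,k,seg(c,k,roi))
        except Exception as e: print(n,k,"none")
E
```

```text
[ 88 151  78] [[[68, 109, 154], [66, 107, 152], [66, 106, 150]], [[81, 118, 162], [69, 113, 161], [68, 112, 160]], [[99, 127, 166], [74, 117, 164], [69, 115, 164]], [[113, 135, 167], [79, 119, 164], [70, 115, 164]]]
wrist blue (640, ((483.9527282714844, 113.45257568359375), (31.858718872070312, 40.266204833984375), 77.35527801513672), [(32, [469.4, 116.2]), (42, [497.7, 111.6])])
wrist green none
side blue (384, ((483.71044921875, 116.76388549804688), (38.526363372802734, 41.84626388549805), 77.66442108154297), [(2, [496.1, 99.8]), (13, [499.2, 109.4]), (2, [494.0, 104.9]), (2, [490.6, 109.3]), (1, [488.9, 113.5]), (5, [482.9, 116.3]), (14, [469.3, 115.8])])
side green (361, ((485.5932312011719, 183.97242736816406), (35.38075256347656, 40.142330169677734), 81.40740966796875), [(14, [501.8, 176.7]), (14, [471.5, 183.4])])
```

Request:
carry_out(steps=[[1, 0, 0, 0, 0, 0, -0.1724], [1, 0, 0, 0, 0, 0, -0.1724], [1, 0, 0, 0, 0, 0, -0.1724], [1, 0, 0, 0, 0, 0, -0.1724], [1, 0, 0, 0, 0, 0, -0.1724], [1, 0, 0, 0, 0, 0, -0.1724], [1, 0, 0, 0, 0, 0, -0.1724], [1, 0, 0, 0, 0, 0, -0.1724], [1, -0.0155, -0.031, 0.03, 0, 0, 0], [1, -0.0155, -0.031, 0.03, 0, 0, 0], [1, 0, 0, 0.04, 0, 0, 0], [1, 0, 0, 0.04, 0, 0, 0], [1, 0, 0, 0.026, 0, 0, 0], [1, 0, 0, 0, 0, 0, 0], [1, 0, 0, 0, 0, 0, 0]])

```text
clock: 10.5
tcp_pos: [0.4835, 0.1139, 0.151]
orientation: [0.001, 0.105, 0.995, 0.0]
wrist_force: [1.0, 0.1, -0.1]
finger_gap: 0.0854
```

```bash
python3 - <<'E'
from seg import *
c=shot("wrist","w4");s=env.get_state();q=s["orientation"]
print(s["tcp_pos"],Rot.from_quat(np.r_[q[1:],q[0]]).as_matrix(),proj(c,[[.484,.1135,.025],[.486,.18,.025]]))
for k in("blue","green"):
    try: print(k,seg(c,k,(0,0,640,480)))
    except Exception: print(k,"none")
E
```

```text
[0.4838 0.114  0.1514] [[-0.9781  0.2079  0.0022]
 [ 0.2079  0.9782  0.0002]
 [-0.0021  0.0007 -1.    ]] [[321.5988 236.7624]
 [338.9384 327.7234]]
blue (1793, ((483.8876953125, 111.18033599853516), (31.65814208984375, 40.59402847290039), 76.5716323852539), [(79, [499.4, 109.6]), (77, [469.1, 116.1]), (12, [480.9, 125.9]), (3, [492.6, 124.3])])
green none
```

View pics/w4.png

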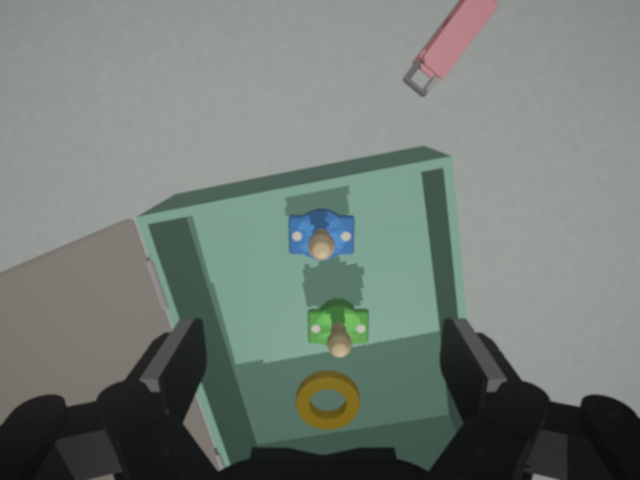

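Close view: blue dots are at (297,236) and (346,236), level with the jaws and centred to within 1 mm. I'll descend and grip the shield.

Request:
carry_out(steps=[[1, 0, -0.001, 0.03, 0, 0, 0], [1, 0, 0, 0.03, 0, 0, 0], [1, 0, 0, 0.03, 0, 0, 0], [1, 0, 0, 0.02, 0, 0, 0], [1, 0, 0, 0.0144, 0, 0, 0], [1, 0, 0, 0, 0, 0, 0], [0.2, 0, 0, 0, 0, 0, 0], [-1, 0, 0, 0, 0, 0, 0], [-1, 0, 0, 0, 0, 0, 0], [-1, 0, 0, 0, 0, 0, 0], [-1, 0, 0, 0, 0, 0, 0]], grip_force=30)

```text
clock: 11.92
tcp_pos: [0.4832, 0.1131, 0.0267]
orientation: [0.001, 0.104, 0.995, 0.0]
wrist_force: [-2.0, 0.1, 5.8]
finger_gap: 0.0412
```

Request:
carry_out(steps=[[-1, 0, 0, -0.015, 0, 0, 0], [-1, 0, 0, -0.025, 0, 0, 0], [-1, 0, 0, -0.035, 0, 0, 0], [-1, 0, 0, -0.035, 0, 0, 0], [-1, 0, 0, -0.02, 0, 0, 0], [-1, -0.0045, -0.0169, 0, 0, 0, 0], [-1, -0.0089, -0.0337, 0, 0, 0, 0], [-1, -0.0089, -0.0337, 0, 0, 0, 0], [-1, -0.0089, -0.0337, 0, 0, 0, 0], [-1, -0.0089, -0.0337, 0, 0, 0, 0], [-1, -0.0089, -0.0337, 0, 0, 0, 0], [-1, -0.0089, -0.0337, 0, 0, 0, 0], [-1, -0.0089, -0.0337, 0, 0, 0, 0], [-1, -0.0089, -0.0337, 0, 0, 0, 0], [-1, -0.0089, -0.0337, 0, 0, 0, 0], [-1, -0.0044, -0.0169, 0, 0, 0, 0], [-1, 0, 0, 0, 0, 0, 0], [-1, 0, 0, 0, 0, 0, 0]])

```text
clock: 14.18
tcp_pos: [0.4989, -0.2343, 0.1553]
orientation: [-0.001, 0.104, 0.995, 0.001]
wrist_force: [-0.8, -0.1, -0.9]
finger_gap: 0.0411
```

```bash
python3 - <<'E'
from seg import *
c=shot("wrist","w5");d=shot("side","d5");s=env.get_state();print(s["tcp_pos"])
p=proj(c,[[.5,-.235,.01],[.476,-.15,.01]]);print(p)
im=cv2.resize(c["color"],(480,360));z=cv2.resize(d["color"][120:330,300:480],(308,360),interpolation=cv2.INTER_CUBIC)
cv2.imwrite("pics/c5.png",np.hstack([im,z])[:,:,::-1])
E
```

```text
[ 0.4992 -0.234   0.1556]
[[320.2935 227.9253]
 [375.8954 329.2358]]
```

View pics/c5.png

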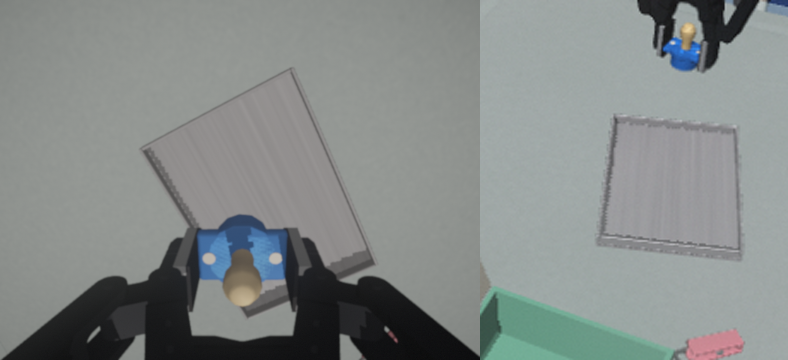

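Pacifier held level by the shield. Tray corners in the full wrist picture: about (191,199), (389,91), (499,351), (329,421).

```bash
python3 - <<'E'
from seg import *
c=env.read_camera("wrist")
P=np.array([onz(c,p,.014) for p in[(190.7,198.7),(389,90.7),(498.7,350.7),(329,421)]]);print(P,P.mean(0))
e=P[0]-P[3];f=P[1]-P[2];print(np.linalg.norm(e),np.linalg.norm(f),e+f)
u=(e+f)/np.linalg.norm(e+f);print([P.mean(0)+s*.045*u for s in(1,-1)],env.get_state()["tcp_pos"])
E
```

```text
[[ 0.5796 -0.2731  0.014 ]
 [ 0.4412 -0.3124  0.014 ]
 [ 0.3889 -0.1144  0.014 ]
 [ 0.5268 -0.0774  0.014 ]] [ 0.4841 -0.1943  0.014 ]
0.20276405982164494 0.2048240577334685 [ 0.105  -0.3938  0.    ]
[array([ 0.4957, -0.2378,  0.014 ]), array([ 0.4725, -0.1508,  0.014 ])] [ 0.4994 -0.2341  0.1557]
```

Request:
carry_out(steps=[[-1, 0, 0, 0.03, 0, 0, 0], [-1, 0, 0, 0.035, 0, 0, 0], [-1, 0, 0, 0.03, 0, 0, 0], [-1, 0, 0, 0.018, 0, 0, 0], [-1, 0, 0, 0.01, 0, 0, 0], [-1, 0, 0, 0.004, 0, 0, 0], [-1, 0, 0, 0.002, 0, 0, 0], [-1, 0, 0, 0, 0, 0, 0]])

```text
clock: 15.32
tcp_pos: [0.4998, -0.2355, 0.0273]
orientation: [0.0, 0.104, 0.995, -0.0]
wrist_force: [-0.3, 0.7, -0.0]
finger_gap: 0.0409
```

Request:
carry_out(steps=[[-1, 0, 0, 0.001, 0, 0, 0], [-1, 0, 0, 0.001, 0, 0, 0], [-1, 0, 0, 0.001, 0, 0, 0], [-1, 0, 0, 0, 0, 0, 0]])

```text
clock: 15.82
tcp_pos: [0.4996, -0.2355, 0.0247]
orientation: [0.0, 0.105, 0.995, -0.0]
wrist_force: [-2.2, 1.5, 7.6]
finger_gap: 0.0414
```

Request:
carry_out(steps=[[0.06, 0, 0, 0, 0, 0, 0], [0.12, 0, 0, 0, 0, 0, 0], [0.3, 0, 0, 0, 0, 0, 0], [0.4, 0, 0, 0, 0, 0, 0], [0.4, 0, 0, -0.015, 0, 0, 0], [0.4, 0, 0, -0.035, 0, 0, 0], [1, 0, 0, -0.04, 0, 0, 0], [1, 0, 0, -0.04, 0, 0, 0], [1, 0.0165, 0.0673, 0, 0, 0, 0], [1, 0.0083, 0.0336, 0, 0, 0, 0], [1, 0.0083, 0.0336, 0, 0, 0, 0], [1, 0.0083, 0.0336, 0, 0, 0, 0], [1, 0.0083, 0.0336, 0, 0, 0, 0], [1, 0.0083, 0.0336, 0, 0, 0, 0], [1, 0.0083, 0.0336, 0, 0, 0, 0], [1, 0.0083, 0.0336, 0, 0, 0, 0], [1, 0.0083, 0.0336, 0, 0, 0, 0], [1, 0.0083, 0.0336, 0, 0, 0, 0], [1, 0.0083, 0.0336, 0, 0, 0, 0], [1, 0, 0, 0, 0, 0, 0]])

```text
clock: 18.32
tcp_pos: [0.4861, 0.175, 0.1547]
orientation: [0.001, 0.103, 0.995, 0.0]
wrist_force: [0.1, -0.8, -0.4]
finger_gap: 0.0849
```

Request:
carry_out(steps=[[1, 0, 0, 0, 0, 0, 0], [1, 0, 0, 0, 0, 0, 0]])

```text
clock: 18.58
tcp_pos: [0.4862, 0.1723, 0.154]
orientation: [0.0, 0.105, 0.994, -0.0]
wrist_force: [-0.2, -0.1, 0.0]
finger_gap: 0.0854
```

```bash
python3 - <<'E'
from seg import *
c=shot("wrist","w6");d=shot("side","d6");s=env.get_state();print(s["tcp_pos"],proj(c,[.4866,.18,.025]))
H=cv2.cvtColor(c["color"],cv2.COLOR_RGB2HSV);print(H[230:250:5,300])
im=cv2.resize(c["color"],(480,360));z=cv2.resize(d["color"][120:330,300:480],(308,360),interpolation=cv2.INTER_CUBIC)
cv2.imwrite("pics/c6.png",np.hstack([im,z])[:,:,::-1])
E
```

```text
[0.4862 0.1723 0.1539] [[324.377  247.1097]]
[[ 56 122 144]
 [ 56 124 161]
 [ 55 124 166]
 [ 21  18 200]]
```

View pics/c6.png

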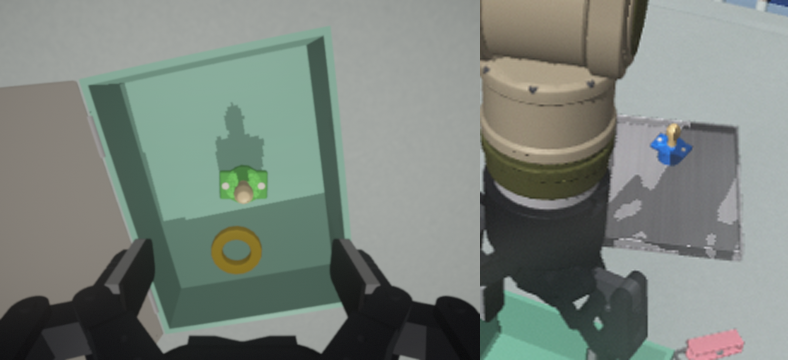

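Blue stands upright on the tray. Green's dots in this half-size view are at (225,186) and (261,186), level with the jaws.

```bash
sed -i 's/green=((40,150,50),(68/green=((48,100,50),(62/' seg.py; python3 - <<'E'
from seg import *
c=env.read_camera("wrist");r=seg(c,"green",(270,200,110,90));print(r)
ds=sorted(r[2])[-2:];m=np.mean([d[1] for d in ds],0)/1000;s=env.get_state()
print(m,onz(c,(225*4/3,186*4/3),.025),onz(c,(261*4/3,186*4/3),.025),tool(np.r_[m,.027]-s["tcp_pos"]))
E
```

```text
(1741, ((486.2547607421875, 177.76043701171875), (30.677526473999023, 40.2097053527832), 77.97787475585938), [(77, [502.0, 177.0]), (81, [471.7, 183.4])])
[0.4869 0.1802] [0.5022 0.1772 0.025 ] [0.4717 0.1837 0.025 ] [0.0011 0.0078 0.1268]
```

Request:
carry_out(steps=[[1, 0.001, 0.0078, 0.03, 0, 0, 0], [1, 0, 0, 0.03, 0, 0, 0], [1, 0, 0, 0.03, 0, 0, 0], [1, 0, 0, 0.022, 0, 0, 0], [1, 0, 0, 0.0145, 0, 0, 0], [1, 0, 0, 0, 0, 0, 0], [0.2, 0, 0, 0, 0, 0, 0], [-1, 0, 0, 0, 0, 0, 0], [-1, 0, 0, 0, 0, 0, 0], [-1, 0, 0, 0, 0, 0, 0], [-1, 0, 0, 0, 0, 0, 0]])

```text
clock: 20.1
tcp_pos: [0.4876, 0.1812, 0.0282]
orientation: [0.001, 0.104, 0.995, 0.0]
wrist_force: [-0.4, -0.4, 5.7]
finger_gap: 0.0414
```

Request:
carry_out(steps=[[-1, 0, 0, -0.015, 0, 0, 0], [-1, 0, 0, -0.025, 0, 0, 0], [-1, 0, 0, -0.035, 0, 0, 0], [-1, 0, 0, -0.035, 0, 0, 0], [-1, 0, 0, -0.02, 0, 0, 0], [-1, -0.0027, -0.0164, 0, 0, 0, 0], [-1, -0.0054, -0.0328, 0, 0, 0, 0], [-1, -0.0054, -0.0328, 0, 0, 0, 0], [-1, -0.0054, -0.0328, 0, 0, 0, 0], [-1, -0.0054, -0.0328, 0, 0, 0, 0], [-1, -0.0054, -0.0328, 0, 0, 0, 0], [-1, -0.0054, -0.0328, 0, 0, 0, 0], [-1, -0.0054, -0.0328, 0, 0, 0, 0], [-1, -0.0054, -0.0328, 0, 0, 0, 0], [-1, -0.0054, -0.0328, 0, 0, 0, 0], [-1, -0.0027, -0.0164, 0, 0, 0, 0], [-1, 0, 0, 0, 0, 0, 0], [-1, 0, 0, 0, 0, 0, 0]])

```text
clock: 22.35
tcp_pos: [0.4709, -0.1503, 0.1568]
orientation: [-0.0, 0.104, 0.995, 0.0]
wrist_force: [0.6, -0.4, -0.4]
finger_gap: 0.0412
```

Request:
carry_out(steps=[[-1, 0, 0, 0.03, 0, 0, 0], [-1, 0, 0, 0.035, 0, 0, 0], [-1, 0, 0, 0.03, 0, 0, 0], [-1, 0, 0, 0.018, 0, 0, 0], [-1, 0, 0, 0.01, 0, 0, 0], [-1, 0, 0, 0.004, 0, 0, 0], [-1, 0, 0, 0.001, 0, 0, 0], [-1, 0, 0, 0.001, 0, 0, 0], [-1, 0, 0, 0, 0, 0, 0]])

```text
clock: 23.48
tcp_pos: [0.4718, -0.1513, 0.0286]
orientation: [0.0, 0.105, 0.995, -0.0]
wrist_force: [-0.5, -0.5, -0.1]
finger_gap: 0.0413
```

Request:
carry_out(steps=[[-1, 0, 0, 0.001, 0, 0, 0], [-1, 0, 0, 0.001, 0, 0, 0], [-1, 0, 0, 0.0006, 0, 0, 0], [-1, 0, 0, 0, 0, 0, 0]])

```text
clock: 23.98
tcp_pos: [0.4715, -0.1512, 0.0262]
orientation: [0.0, 0.105, 0.995, -0.0]
wrist_force: [-3.1, 1.1, 6.3]
finger_gap: 0.0408
```

Request:
carry_out(steps=[[0.06, 0, 0, 0, 0, 0, 0], [0.12, 0, 0, 0, 0, 0, 0], [0.3, 0, 0, 0, 0, 0, 0], [0.4, 0, 0, 0, 0, 0, 0], [0.4, 0, 0, -0.015, 0, 0, 0], [0.4, 0, 0, -0.035, 0, 0, 0], [0.4, 0, 0, -0.05, 0, 0, 0], [1, 0, 0, -0.06, 0, 0, 0], [1, 0, 0, -0.06, 0, 0, 0], [1, 0, 0, -0.06, 0, 0, 0], [1, 0, 0, 0, 0, 0, 0.1724], [1, 0, 0, 0, 0, 0, 0.1724], [1, 0, 0, 0, 0, 0, 0.1724], [1, 0, 0, 0, 0, 0, 0.1724], [1, 0, 0, 0, 0, 0, 0.1724], [1, 0, 0, 0, 0, 0, 0.1724], [1, 0, 0, 0, 0, 0, 0.1724], [1, 0, 0, 0, 0, 0, 0.1724], [1, 0, 0, 0, 0, 0, 0]])

```text
clock: 26.35
tcp_pos: [0.4712, -0.151, 0.3065]
orientation: [0.0, 0.713, 0.701, 0.0]
wrist_force: [0.7, -1.4, -0.1]
finger_gap: 0.0854
```

Request:
carry_out(steps=[[1, 0.0333, 0.0191, 0, 0, 0, 0], [1, 0.0333, 0.0191, 0, 0, 0, 0], [1, 0.0333, 0.0191, 0, 0, 0, 0], [1, 0.0333, 0.0191, 0, 0, 0, 0], [1, 0.0333, 0.0191, 0, 0, 0, 0], [1, 0.0333, 0.0191, 0, 0, 0, 0], [1, 0.0333, 0.0191, 0, 0, 0, 0], [1, 0.0333, 0.0191, 0, 0, 0, 0], [1, 0.0333, 0.0191, 0, 0, 0, 0], [1, 0.0333, 0.0191, 0, 0, 0, 0], [1, 0, 0, 0, 0, 0, 0], [1, 0, 0, 0, 0, 0, 0]])

```text
clock: 27.85
tcp_pos: [0.668, 0.1782, 0.3057]
orientation: [-0.0, 0.713, 0.701, -0.0]
wrist_force: [0.9, -0.5, 0.0]
finger_gap: 0.0857
```

```bash
python3 - <<'E'
from seg import *
c=shot("wrist","w7");d=shot("side","d7");e=shot("scene","s7");s=env.get_state();q=s["orientation"];print(s["tcp_pos"],s["joint_pos"],Rot.from_quat(np.r_[q[1:],q[0]]).as_matrix()[0])
for n,k in(("w",c),("side",d),("scene",e)):
    m=cv2.inRange(cv2.cvtColor(k["color"],cv2.COLOR_RGB2HSV),(3,180,120),(18,255,255))
    N,_,st,ce=cv2.connectedComponentsWithStats(m)
    for i in range(1,N):
        if st[i,4]>25: print(n,st[i,4],ce[i],onz(k,ce[i],.199),proj(k,[.658,.178,.199]))
z=cv2.resize(d["color"][150:300,330:480],(400,400),interpolation=cv2.INTER_CUBIC)
cv2.imwrite("pics/c7.png",np.hstack([cv2.resize(e["color"][100:300,120:320],(400,400)),z])[:,:,::-1])
E
```

```text
[0.6679 0.1774 0.3063] [ 0.1436  0.5633  0.5654  1.5724 -0.0001  0.1618] [0.0182 0.9998 0.0005]
w 481 [322.2994 228.0873] [0.6552 0.1791 0.199 ] [[320.4648 232.7429]]
side 2237 [343.9629  68.8359] [ 0.7084 -0.3869  0.199 ] [[209.304  252.5244]]
side 181 [207.0663 250.2541] [0.6629 0.1757 0.199 ] [[209.304  252.5244]]
scene 221 [451.5566 188.5747] [0.6452 0.1836 0.199 ] [[450.4329 193.3937]]
```

View pics/c7.png

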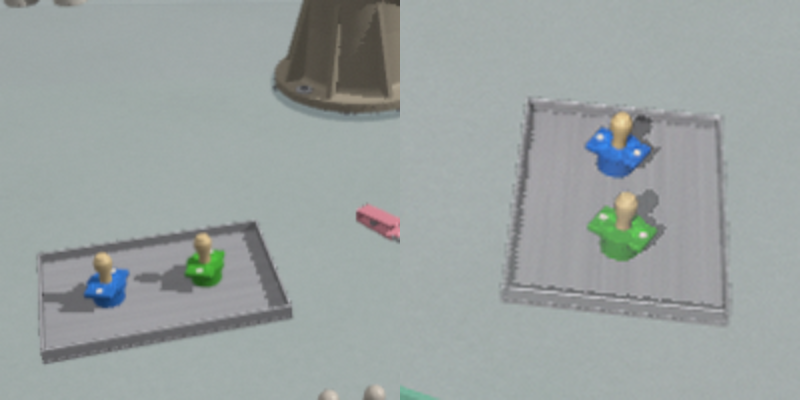

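Both pacifiers stand upright, teats up, with the blue's and green's shadows on the tray floor. Next I'll grip the handle and close the lid.

Request:
carry_out(steps=[[1, 0, 0, 0.03, 0, 0, 0], [1, 0, 0, 0.03, 0, 0, 0], [1, 0, 0, 0.025, 0, 0, 0], [1, 0, 0, 0.017, 0, 0, 0], [1, 0, -0.005, 0, 0, 0, 0], [0.2, 0, -0.005, 0, 0, 0, 0], [-0.4, 0, 0, 0, 0, 0, 0], [-1, 0, 0, 0, 0, 0, 0], [-1, 0, 0, 0, 0, 0, 0], [-1, 0, 0, 0, 0, 0, 0], [-1, 0, 0, 0, 0, 0, 0], [-1, 0, 0, 0, 0, 0, 0]], grip_force=30)

```text
clock: 29.5
tcp_pos: [0.6586, 0.1778, 0.2042]
orientation: [0.001, 0.714, 0.701, -0.0]
wrist_force: [-2.2, -6.4, 5.9]
finger_gap: 0.0137
```

Request:
carry_out(steps=[[-1, 0, -0.0141, -0.0071, 0, 0, 0], [-1, 0, -0.0147, -0.0056, 0, 0, 0], [-1, 0, -0.0152, -0.0041, 0, 0, 0], [-1, 0, -0.0156, -0.0026, 0, 0, 0], [-1, 0, -0.0157, -0.001, 0, 0, 0], [-1, 0, -0.0158, 0.0006, 0, 0, 0], [-1, 0, -0.0156, 0.0021, 0, 0, 0], [-1, 0, -0.0153, 0.0037, 0, 0, 0], [-1, 0, -0.0149, 0.0052, 0, 0, 0], [-1, 0, -0.0143, 0.0067, 0, 0, 0], [-1, 0, 0, 0, 0, 0, 0]])

```text
clock: 30.88
tcp_pos: [0.5062, 0.1807, 0.2062]
orientation: [0.001, 0.713, 0.701, -0.0]
wrist_force: [-1.2, -5.0, 5.8]
finger_gap: 0.0136
```

Request:
carry_out(steps=[[-1, 0, -0.0136, 0.008, 0, 0, 0], [-1, 0, -0.0127, 0.0094, 0, 0, 0], [-1, 0, -0.0117, 0.0106, 0, 0, 0], [-1, 0, -0.0106, 0.0117, 0, 0, 0], [-1, 0, -0.0093, 0.0127, 0, 0, 0], [-1, 0, -0.008, 0.0136, 0, 0, 0], [-1, 0, -0.0066, 0.0143, 0, 0, 0], [-1, 0, -0.0052, 0.0149, 0, 0, 0], [-1, 0, -0.0018, 0.007, 0, 0, 0], [-1, 0, 0, 0, 0, 0, 0]])

```text
clock: 32.12
tcp_pos: [0.4262, 0.1822, 0.1026]
orientation: [-0.001, 0.713, 0.701, -0.001]
wrist_force: [-2.7, -5.6, 1.6]
finger_gap: 0.0132
```

Request:
carry_out(steps=[[-1, 0, -0.0007, 0.003, 0, 0, 0], [-1, 0, -0.0005, 0.002, 0, 0, 0], [-1, 0, 0, 0.0015, 0, 0, 0], [-1, 0, 0, 0, 0, 0, 0]])

```text
clock: 32.62
tcp_pos: [0.4247, 0.1822, 0.0965]
orientation: [-0.001, 0.713, 0.701, -0.002]
wrist_force: [-5.3, -5.1, 3.3]
finger_gap: 0.0134
```

Request:
carry_out(steps=[[-1, 0, 0, 0.001, 0, 0, 0], [-1, 0, 0, 0.001, 0, 0, 0], [-1, 0, 0, 0, 0, 0, 0]])

```text
clock: 33.0
tcp_pos: [0.4243, 0.1822, 0.0944]
orientation: [-0.001, 0.713, 0.701, -0.002]
wrist_force: [-5.3, -5.1, 2.6]
finger_gap: 0.0139
```

Request:
carry_out(steps=[[-0.6, 0, 0, 0, 0, 0, 0], [-0.4, 0, 0, 0, 0, 0, 0], [0, 0, 0, 0, 0, 0, 0], [0.5, 0, 0, 0, 0, 0, 0], [0.5, 0, 0, -0.02, 0, 0, 0], [1, 0, 0, -0.04, 0, 0, 0], [1, 0, 0, -0.05, 0, 0, 0], [1, 0, 0, -0.05, 0, 0, 0], [1, 0.02, -0.03, -0.02, 0, 0, 0], [1, 0.04, -0.03, 0, 0, 0, 0], [1, 0.05, 0, 0, 0, 0, 0], [1, 0.05, 0, 0, 0, 0, 0], [1, 0.05, 0, 0, 0, 0, 0], [1, 0, 0, 0, 0, 0, 0], [1, 0, 0, 0, 0, 0, 0]])

```text
clock: 34.88
tcp_pos: [0.3698, 0.3934, 0.2746]
orientation: [0.0, 0.713, 0.701, -0.001]
wrist_force: [-0.2, -0.6, 0.6]
finger_gap: 0.0854
```

```bash
python3 - <<'E'
from seg import *
a=shot("scene","s8");b=shot("side","d8")
for n,c in(("scene",a),("side",b)):
    o=cv2.imread(f"pics/{n}0.png")[:,:,::-1]
    d=(np.abs(o.astype(int)-c["color"]).max(2)>40)
    H=[(cv2.inRange(cv2.cvtColor(np.ascontiguousarray(k),cv2.COLOR_RGB2HSV),(3,180,120),(18,255,255))) for k in(o,c["color"])]
    r=(slice(340,400),slice(350,410)) if n=="side" else (slice(165,200),slice(380,430))
    for h in H:
        M=cv2.moments(h[r],True);print(n,"handle",M["m10"]/M["m00"],M["m01"]/M["m00"])
    for k,(x0,x1,y0,y1) in (dict(bunny=(215,270,180,260),clip=(415,460,305,340)) if n=="side" else dict(bunny=(265,330,285,385),clip=(293,330,198,225))).items(): print(n,k,"changed px",d[y0:y1,x0:x1].sum())
print(env.get_state()["wrist_force"])
cv2.imwrite("pics/c8.png",np.vstack([np.hstack([a["color"][130:400,120:520],b["color"][160:430,210:610]])])[:,:,::-1])
E
```

```text
scene handle 24.152542372881356 15.694915254237289
scene handle 24.152542372881356 15.694915254237289
scene bunny changed px 0
scene clip changed px 0
side handle 27.210826210826212 30.05982905982906Traceback (most recent call last):
  File "<stdin>", line 9, in <module>
ZeroDivisionError: float division by zero
```

```bash
python3 - <<'E'
import cv2,numpy as np
a=cv2.imread("pics/s8.png");b=cv2.imread("pics/d8.png");o=cv2.imread("pics/side0.png")
d=np.abs(b.astype(int)-o).max(2)>40
print("side bunny",d[180:260,215:270].sum(),"clip",d[305:340,415:460].sum())
cv2.imwrite("pics/c8.png",np.hstack([a[130:400,120:520],b[160:430,210:610]]))
E
```

```text
side bunny 79 clip 729
```

View pics/c8.png

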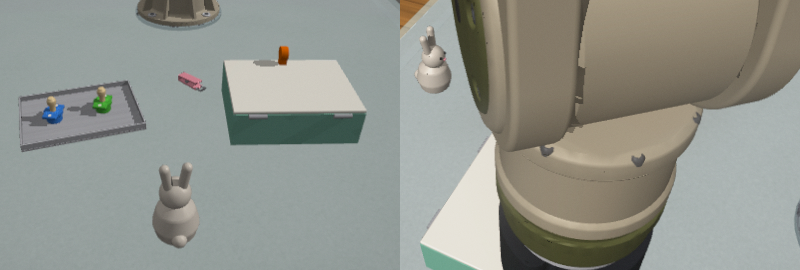

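The scene view shows the lid shut, both pacifiers upright on the tray, and the bunny and clip unmoved. The pixel changes in the side view come from the arm blocking it. I'm handing in.

```bash
python3 -c "
from workcell import env
print(env.get_state()['clock'],env.hand_in())"
```

```text
the job is handed in; nothing more can be done
34.975 None
```

I swung the lid back by its handle until it rested open. I then moved the blue and the green pacifier to the steel tray, gripping each across its shield ends. Each was lowered until the wrist felt light contact (6–8 N), then released. I closed the lid, backed the arm away and handed in at 35 s.

**Last checks, scene camera:**
- The handle is at exactly its starting pixel position, so the lid is fully shut.
- Both pacifiers stand upright on the tray with their teats up.
- No pixels changed at the bunny or the clip.

**Not confirmed:**
- The arm blocked the side camera in the last picture. Its differences near the bunny (79 px) and clip (729 px) come from the arm, so that view did not confirm the result.
- While lowering the lid, the wrist force never showed a clear shut contact, so any last gap closed when I released it.
- The teether was not touched, but it cannot be seen with the lid shut.

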